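# Load the rotary depositor and index the pot under the nozzle

### The job

Load the depositor for its next shot: stand the empty clay pot upright in the free blue nest of the round table, click the table round (the red posts are its handles) until that pot rests in the notch right under the nozzle, then lower the rod guard gently all the way down. Do not tip the pot or let it fall, and leave the other things on the bench where they are.

Things in the scene. Friction and masses are not known exactly. Their poses are not given: they have to be found in the camera images.
- pot_mid (a point): the empty open pot to load: brown clay, round, straight-sided, 60 mm across and 70 mm tall, wall 4 mm, 0.13 to 0.27 kg, standing loose on the bench in front of the depositor (on the robot's left), beside a like pot that is filled and has a brass lid. The point is its centre, 35 mm above its underside.
- machine: rotary depositor fixed to the bench: base 55 mm high, round indexing table on it, a 42 mm column 95 mm behind and 205 mm left of the table's axis, a beam at 257 to 293 mm height that carries nozzle, hopper and guard. Origin: on the table's axis at bench height; x points from the operator's side (front, facing the robot's left) to the back, where the nozzle is, y to the operator's left, z up.
- dial (a joint): angle of the round table (anticlockwise from above positive); 0 or a whole turn when the free nest is under the nozzle. Disc 310 mm across, scalloped rim out to 160 mm, upper face 75 mm above the bench. Turns either way without end and clicks every 15 degrees, notches at multiples of 15 degrees; let go, it is pulled into the nearest notch. Each click takes about 8 N at a red post, more if hurried.
- nest (a point): free nest on the round table: blue ring, inner diameter 68 mm, outer 76 mm, 12 mm high, 95 mm from the axis, turning with the table. The point is the centre of its floor, on which the pot must stand, 75 mm above the bench. The two other nests, 120 degrees either way, hold filled pots with brass lids (63 mm across, tops 145 mm above the bench), clamped to the table.
- post_a (a point): one of the three upright red grip posts on the round table, 18 mm thick, from 75 to 135 mm above the bench, 138 mm from the table's axis. The point is half-way up, 105 mm above the bench. post_a stands 60 degrees anticlockwise (from above) of the free nest.
- post_b (a point): the second red post, the same, 180 degrees from the free nest.
- post_c (a point): the third red post, the same, 60 degrees clockwise of the free nest.
- nozzle (a point): the mouth of the nozzle, 20 mm across, 159 mm above the bench, 14 mm above the rim of a pot that stands in a nest; 95 mm from the table's axis, at the back. Fixed.
- guard (a joint): angle of the rod guard: 0 fully down on its stop, growing as it is raised. It starts at 0.76 to 0.90 and then hangs over the front half of the round table, so an upright tool cannot reach the table there: come in from outside with the tool leaning. A stiff hinge holds it at any angle; 2 to 4 N down on its handle lowers it. Fully down it clears pots and posts.
- guard_handle (a point): middle of the guard's black handle sleeve, 20 mm thick, 130 mm long, on its front bar, level and parallel to the machine's y axis, 190 mm from the hinge; 177 mm above the bench when the guard is down, up to 345 mm when raised. Pushing straight down on the sleeve is enough. Steel rods run from it back to the hinge.
- guard_hinge (a point): a point on the guard's hinge axis (parallel to the machine's y axis), 262 mm above the bench, 60 mm behind the round table's axis, in line with the handle's middle. Raising turns the handle up about it.
- full_pot: a filled clay pot with a brass lid, 63 mm across and 70 mm tall, loose on the bench 100 mm or more from the empty one; not to be moved. Origin under its centre.
- scraper: bench scraper with a steel blade and a blue handle, 130 by 90 mm and 24 mm high, lying on the bench on the robot's left; not to be moved.
- spatula: spatula 240 mm long, lying far on the robot's right; not to be moved.
- pot_lid: a loose brass lid, 63 mm across and 12 mm thick, on the bench behind the depositor (robot's right); not to be moved.
- jug: white measuring jug with a handle, 100 mm across and 110 mm tall, standing on the robot's right; not to be moved.
- pot: the same empty pot; origin at the centre of its underside, z up.
Things that resemble listed ones, but are neither listed nor needed, are in the scene too. What is shaped like the pot but black is not meant.

How it is judged:
By the outcome, as a careful person would: the job done as asked, in the order asked, and still so for the second after the job is handed in, with the robot touching nothing.
It also fails if it takes over 72 s, if anything falls off the work surface, if the arm or the gripper's body presses on something with over 40 N, if the wrist force passes 120 N, or if a joint passes its speed limit or range.

### The arm

A 6-joint arm with a two-finger parallel gripper is mounted at the origin on the work surface. World frame = base frame: x ahead of the robot, y to its left, z up, the work surface at z = 0. Lengths are in mm, angles in rad, forces in N, time in s.
With the tool pointing down it reaches from about 350 to 875 mm from the base axis. Payload 4.2 kg.
Tool frame: the origin (TCP) lies at the very end of the fingers, on their centre line; the grasp point (between the pads) lies 19 mm behind it; z points along the fingers, y is the line along which they close (so a half turn about z gives the same grasp; the last joint's range is limited). The gripper opens to 87 mm and grips with 3 to 60 N. Pads are 19 mm wide; open, the fingers measure 117 mm over their backs; the gripper's body (75 mm by 190 mm) begins 51 mm behind the grasp point.
Start: joints at [1.6, 0.385, 0.008, 0, -1.194, -0.259], TCP at [142.333, 608.556, 222.55] pointing down, gripper open.
Joint ranges: [-3.14, 3.14], [-1.21, 2.06], [-1.07, 1.41], [-3.16, 2.05], [-2.99, -0.16], [-3.1, 3.1]. Speed limits (rad/s): [2.79, 2.79, 3.14, 3.14, 3.14, 3.14].

### API

Orientations are given as a rotation vector (axis times angle).
In Python, from bench import get_obs, snapshot, camera_params, job_done, boxes_of gives the robot as it stands. The module is installed in compiled form; this text tells all that it offers.
- The arm moves only by the shell command python3 -m creep 'ROWS' [OPENING]. ROWS is JSON, a list of rows, each an object with "xyz": the shift along the tool's x, y, z as a fraction of full scale, a list of three; "angular": the turn, a rotation vector about the tool's x, y, z as a fraction of full scale, a list of three. A call has 1 to 8 rows; each row is the pose to reach, as a shift and turn from the pose commanded when the call began, along the tool's axes at that moment; what a row does not reach only later rows make up. Full scale, the value 1, is 300 mm for a shift and 90 degrees for a turn. A row lasts 1/8 s, in which the tool goes at most 62.5 mm and 10.7 degrees, less where a joint would pass 70% of its speed; a pose out of reach is approached as far as the arm can. A call with a number of a shift or a turn outside -1 to 1 is refused whole. A call with a gripper value outside its range is refused whole. OPENING is the opening, from 0 (shut) to 1 (fully open), set as the call begins (- or left out, the last holds). The fingers move at their own pace and stop on an object; the grip force is fixed at half the most. Time passes only in rows, so rows that repeat a pose let the fingers close. It gives the time, the measured TCP pose, the force, the opening and the grip force at its end, in the units of the state.
- get_obs(): the state, without advancing time (a new reading comes with each control period).
- snapshot(name): name is "side" or "top" or "wrist"; returns the picture (400x640x3 uint8, red, green, blue); there is no depth.
- camera_params(name): a dict with "mtx" (3x3 intrinsics, pixels), "R" (3x3) and "t" (3): a world point X has camera coordinates R X + t. Camera axes: x right, y down, z forward; pixel columns grow to the right and rows downward; lengths in mm; the calibration is good to about 2 mm. A picture is of the moment at which its call begins: read the wrist's pose just before it. camera_params takes no time and is no camera call; for the wrist camera it gives the pose at the moment of the call.
- job_done(): hands the job in; it is judged then, once.
Trained networks look in the newest picture that a camera, given by its name, has taken for a name from the list of things; names that differ only in an ending like _2 or _b are one class to them, and where a whole thing is asked for, a point or a joint stands for the part that bears it (a point fixed in the world has none). Each returns a list of dicts, best first, with "p" (0 to 1); they miss things now and then, are a little off and sometimes report something else, mostly with a low value. They report only what shows in the picture. A call takes as long as a camera call. They do not tell look-alikes from the thing itself.
- boxes_of(label, camera): "rect" ([left, top, right, bottom] in pixels, round what is visible of it).
The state is a dict: "clock": time; "q": joint angles; "qd": joint speeds; "joint_efforts": joint torques, N m; "tool_pos": TCP position; "ee_rot": TCP orientation; "force": force on the tool from outside, world axes, zero at the start; "torque": the same for the moment, N m; "finger_gap": opening from 0.0 (shut) to 1.0 (fully open); "finger_force": force on a finger pad.
Only numpy, scipy, OpenCV 4.12 (cv2) and the standard library are available. Lean on these libraries where they do the work, as an engineer would, in place of code of your own. Each camera call takes 0.05 s, during which the arm holds its last target. There are 200 camera calls.

## Working session

There is one attempt and no reset: what is moved stays moved. The work goes in short steps, Python scripts to look and compute and a shell command to move; the robot and the scene stay as the last step left them, time stands still between calls to the robot, and variables do not carry over. Pictures are saved under pics/ and viewed, at most 10 in all, crops included, and the job is handed in when it is done.

```bash
mkdir -p pics
python3 - <<'E'
from bench import *
import cv2,numpy as np
o=get_obs();print(o)
for c in ['side','top']:
    im=snapshot(c);cv2.imwrite(f'pics/{c}0.png',im[:,:,::-1])
    p=camera_params(c);print(c,p)
    for l in ['pot_mid','post_a','nest','guard_handle','full_pot','machine','nozzle','scraper']:
        print(c,l,[(np.round(d['rect']).tolist(),round(d['p'],2)) for d in boxes_of(l,c)][:6])
E
```

```text
{'clock': 0.0, 'q': array([ 1.59964063e+00,  3.85506472e-01,  6.60729246e-03, -5.14604012e-04,
       -1.19399493e+00, -2.58584407e-01]), 'qd': array([-3.46352393e-04,  1.72334435e-03, -3.10061334e-04,  2.25014509e-04,
       -9.15183463e-05,  8.43359956e-04]), 'joint_efforts': array([-2.22453828e-04, -3.90665424e+01,  1.87407714e+01,  4.22022477e+00,
        1.09404206e-02, -1.94297018e-04]), 'tool_pos': array([142.1781118 , 607.98129351, 221.48026993]), 'ee_rot': array([ 3.11872387e+00, -3.60132030e-01, -2.71450549e-04]), 'force': array([0.12863062, 0.14028956, 0.13600951]), 'torque': array([-0.01929359, -0.04311012,  0.04655688]), 'finger_force': 0.0, 'finger_gap': 0.9987996176599803}
side {'mtx': array([[444.91530396,   0.        , 316.4172743 ],
       [  0.        , 444.91530396, 205.68382663],
       [  0.        ,   0.        ,   1.        ]]), 'R': array([[ 0.50541271, -0.86286661, -0.0043822 ],
       [-0.56390419, -0.32644686, -0.75858059],
       [ 0.65312331,  0.38586741, -0.65156449]]), 't': array([-270.51423448,  400.64424247, 1193.69579984])}
side pot_mid [([181.0, 22
[... 737 characters left out ...]
    ]]), 'R': array([[-0.00460689, -0.99995862, -0.00784443],
       [-0.98049261,  0.00605841, -0.19646258],
       [ 0.19650198,  0.00678632, -0.98047994]]), 't': array([ -35.48137462,  535.76316456, 1204.2039156 ])}
top pot_mid [([200.0, 215.0, 225.0, 238.0], 0.81), ([192.0, 263.0, 214.0, 282.0], 0.69)]
top post_a [([254.0, 139.0, 349.0, 235.0], 0.72)]
top nest [([256.0, 143.0, 351.0, 235.0], 0.65)]
top guard_handle [([244.0, 117.0, 324.0, 229.0], 0.79)]
top full_pot [([195.0, 161.0, 211.0, 184.0], 0.62)]
top machine [([242.0, 71.0, 388.0, 251.0], 0.96), ([147.0, 202.0, 189.0, 230.0], 0.24)]
top nozzle [([240.0, 71.0, 387.0, 250.0], 0.97)]
top scraper [([147.0, 199.0, 189.0, 232.0], 0.8)]
```

Run:
```python
import cv2
s=cv2.imread('pics/side0.png');t=cv2.imread('pics/top0.png')
cv2.imwrite('pics/a.png',cv2.resize(s[90:300,160:440],(800,600),interpolation=cv2.INTER_CUBIC))
cv2.imwrite('pics/b.png',cv2.resize(t[60:300,130:410],(700,600),interpolation=cv2.INTER_CUBIC))
```

```text
(no output)
```

View pics/a.png

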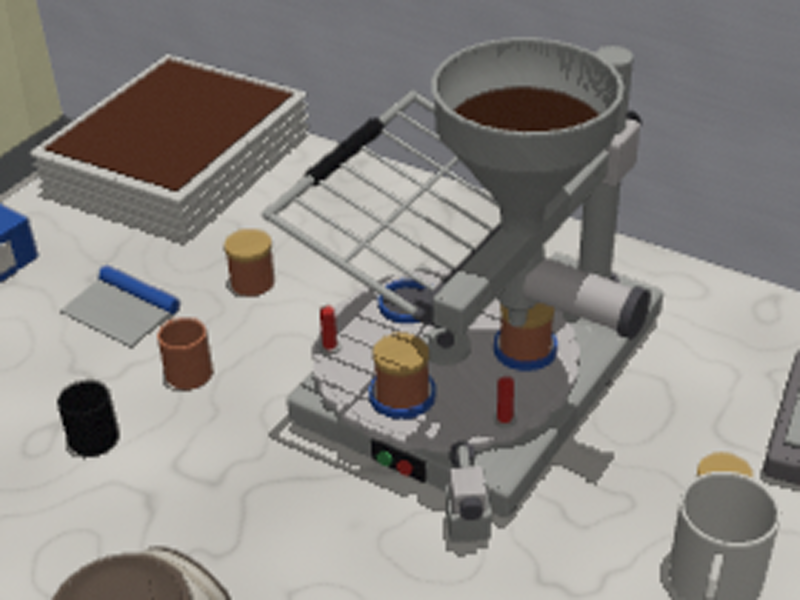

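View pics/b.png

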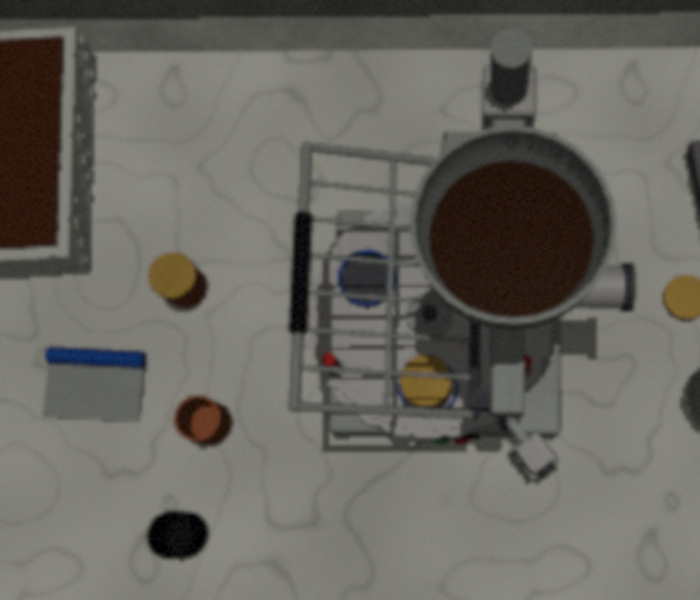

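The side view shows the free nest ring at about (302,195), post_a at (275,199), post_b at (337,223) and the empty pot at (225,213). The black look-alike is at about (190,237), with the handle's middle at (281,142). In the top view the nest is at (277,171), the post_a tip at (262,204), the handle at (250,169) and the pot at (212,227). I'll fit poses to these.

```bash
cat > h.py <<'E'
import numpy as np
from scipy.optimize import least_squares
from scipy.spatial.transform import Rotation as Rn
from bench import *
def proj(c,X):
    p=camera_params(c) if isinstance(c,str) else c
    v=p['R']@np.asarray(X,float).T+p['t'].reshape(3,1) if np.ndim(X)>1 else (p['R']@np.asarray(X,float)+p['t'])
    if np.ndim(X)>1: v=(p['mtx']@v); return (v[:2]/v[2]).T
    v=p['mtx']@v; return v[:2]/v[2]
def go(pos,R):
    "fractions (xyz, angular) from present pose to pos,R"
    o=get_obs(); R0=Rn.from_rotvec(o['ee_rot']).as_matrix()
    print('tcp',o['tool_pos'].round(1),'q',o['q'].round(2),'t',round(o['clock'],2))
    print('xyz',(R0.T@(np.array(pos)-o['tool_pos'])/300).round(3).tolist(),'ang',(Rn.from_matrix(R0.T@R).as_rotvec()/(np.pi/2)).round(3).tolist())
def Rt(z,y):
    z=np.array(z,float);z/=np.linalg.norm(z);y=np.array(y,float);y-=z*(y@z);y/=np.linalg.norm(y)
    return np.c_[np.cross(y,z),y,z]
def cylbox(c,x,y,z0,z1,r):
    a=np.linspace(0,6.283,60);P=np.array([[x+r*np.cos(t),y+r*np.sin(t),z] for z in(z0,z1) for t in a])
    q=proj(c,P);return np.r_[q.min(0),q.max(0)]
E
cat > fit.py <<'E'
from h import *
S=lambda u,v:('side',(160+u*.35,90+v*.35)); T=lambda u,v:('top',(130+u/2.5,60+v/2.5))
cams={c:camera_params(c) for c in('side','top')}
def pts(p):
    x,y,yaw,d,g,h=p
    M=lambda mx,my,z:np.array([x+mx*np.cos(yaw)-my*np.sin(yaw),y+mx*np.sin(yaw)+my*np.cos(yaw),z])
    D=lambda r,a,z:M(r*np.cos(d+a),r*np.sin(d+a),z); k=np.pi/3
    e=g-np.arcsin(85/190)
    H=lambda s:M(60-190*np.cos(e),h+s,262+190*np.sin(e))
    return M,D,H,k
obs=[(S(405,299),lambda M,D,H,k:D(95,0,86)),(T(367,278),lambda M,D,H,k:D(95,0,84)),
(S(328,310),lambda M,D,H,k:D(138,k,135)),(S(330,347),lambda M,D,H,k:D(138,k,77)),(T(330,358),lambda M,D,H,k:D(138,k,133)),
(S(505,380),lambda M,D,H,k:D(138,3*k,133)),(S(505,419),lambda M,D,H,k:D(138,3*k,77)),
(S(400,350),lambda M,D,H,k:D(95,2*k,145)),(T(425,380),lambda M,D,H,k:D(95,2*k,145)),(S(527,313),lambda M,D,H,k:D(95,-2*k,145)),
(S(346,150),lambda M,D,H,k:H(0)),(T(301,272),lambda M,D,H,k:H(0)),(S(312,172),lambda M,D,H,k:H(-65)),(S(378,127),lambda M,D,H,k:H(65))]
def f(p):
    m=pts(p);return np.concatenate([proj(cams[o[0][0]],o[1](*m))-o[0][1] for o in obs])
best=min((least_squares(f,[500,150,-1.57,d,.8,0],loss='soft_l1') for d in np.arange(-3,3.2,.5)),key=lambda r:r.cost)
p=best.x;print(p.round(3),'dial',np.degrees(p[3]),best.cost);print(f(p).reshape(-1,2).round(1).tolist())
M,D,H,k=pts(p)
for n,X in dict(nest=D(95,0,75),a=D(138,k,105),b=D(138,3*k,105),c=D(138,-k,105),handle=H(0),nozzle=M(95,0,159)).items(): print(n,X.round(1))
bs,bt=np.array([213,199,237,227]),np.array([200,215,225,238])
r=least_squares(lambda q:np.r_[cylbox(cams['side'],*q,0,70,30)-bs,cylbox(cams['top'],*q,0,70,30)-bt],[550,350]);print('pot',r.x,r.fun.round(1))
E
python3 fit.py
```

```text
[559.597  16.772 -83.272  78.023 -43.205  -9.942] dial 4470.386892458655 5.999866436673243
[[1.0, -0.2], [0.1, -0.4], [-0.7, -0.0], [-0.3, 0.1], [-0.4, 0.4], [0.2, 1.0], [-0.3, 0.2], [0.0, 0.4], [0.5, -0.3], [-0.1, -2.8], [-0.2, -0.0], [0.4, -0.4], [-0.6, 2.2], [0.1, -1.3]]
nest [608.2  98.4  75. ]
a [492.1 137.2 105. ]
b [ 489.1 -101.8  105. ]
c [697.6  15.  105. ]
handle [552.  137.7 320.5]
nozzle [557.7 -78.2 159. ]
pot [433.35768301 312.43227748] [ 2.5  1.5 -1.6 -0.5 -0.2  1.2 -0.8 -1.1]
```

Run:
```python
from h import *
s=.7071
for y in([1,0,0],[-1,0,0]): go([433,385,125],Rt([0,-s,-s],y))
```

```text
tcp [142.3 608.6 222.6] q [ 1.6   0.38  0.01 -0.   -1.19 -0.26] t 0.9
xyz [1.113, 0.505, 0.325] ang [-0.447, -0.355, -1.08]
tcp [142.3 608.6 222.6] q [ 1.6   0.38  0.01 -0.   -1.19 -0.26] t 0.9
xyz [1.113, 0.505, 0.325] ang [-0.334, 0.421, 0.807]
```

```bash
python3 -m creep '[{"xyz":[0.12,0.06,0],"angular":[-0.042,0.053,0.1]},{"xyz":[0.25,0.12,0],"angular":[-0.084,0.105,0.2]},{"xyz":[0.37,0.18,0],"angular":[-0.125,0.158,0.3]},{"xyz":[0.5,0.24,0],"angular":[-0.167,0.21,0.4]},{"xyz":[0.65,0.3,0],"angular":[-0.209,0.263,0.5]},{"xyz":[0.78,0.36,0],"angular":[-0.25,0.316,0.605]},{"xyz":[0.9,0.43,0],"angular":[-0.292,0.368,0.7]},{"xyz":[1.0,0.5,0.1],"angular":[-0.334,0.421,0.807]}]' 1
python3 - <<'E'
from h import *
s=.7071
go([433,385,125],Rt([0,-s,-s],[-1,0,0]))
E
```

```text
clock: 1.9
tool_pos: [401.9, 394.7, 193.9]
ee_rot: [1.783, -1.755, 0.723]
force: [-0.1, 1.0, -0.9]
finger_gap: 0.998
finger_force: 0.0
tcp [401.9 394.7 193.9] q [ 1.2   0.64  0.05  0.26 -1.71 -1.25] t 1.9
xyz [-0.136, -0.104, 0.188] ang [-0.006, 0.008, 0.008]
```

```bash
python3 -m creep '[{"xyz":[-0.07,-0.05,0.09],"angular":[-0.003,0.004,0.004]},{"xyz":[-0.136,-0.104,0.188],"angular":[-0.006,0.008,0.008]},{"xyz":[-0.136,-0.104,0.188],"angular":[-0.006,0.008,0.008]}]'
python3 - <<'E'
from h import *
import cv2
s=.7071
go([433,385,125],Rt([0,-s,-s],[-1,0,0]))
im=snapshot('wrist');p=camera_params('wrist')
b=boxes_of('pot_mid','wrist');print(b)
for x,y in((433.4,312.4),): print(cylbox(p,x,y,0,70,30))
if b:
  bb=np.array(b[0]['rect']);print(least_squares(lambda q:cylbox(p,*q,0,70,30)-bb,[433,312]).x)
for d in (0,70):
  q=proj(p,np.array([[433.4+30*np.cos(t),312.4+30*np.sin(t),d] for t in np.linspace(0,6.28,40)])).round().astype(int)
  for a in q: cv2.circle(im,tuple(int(k) for k in a),1,(0,255,0),-1)
cv2.imwrite('pics/w1.png',im[:,:,::-1])
E
```

```text
clock: 2.28
tool_pos: [431.1, 382.5, 120.9]
ee_rot: [1.756, -1.748, 0.727]
force: [-1.2, -0.2, -0.1]
finger_gap: 0.996
finger_force: 0.0
tcp [431.1 382.5 120.9] q [ 1.16  0.73  0.01  0.29 -1.6  -1.26] t 2.27
xyz [0.004, -0.006, -0.016] ang [0.004, -0.005, 0.005]
[{'rect': [286.7, 161.7, 350.6, 243.8], 'p': 0.89}, {'rect': [430.6, 182.3, 533.9, 250.0], 'p': 0.71}]
[284.2519608  156.9928575  352.02351963 243.81118041]
[432.92721277 314.77826913]
```

View pics/w1.png

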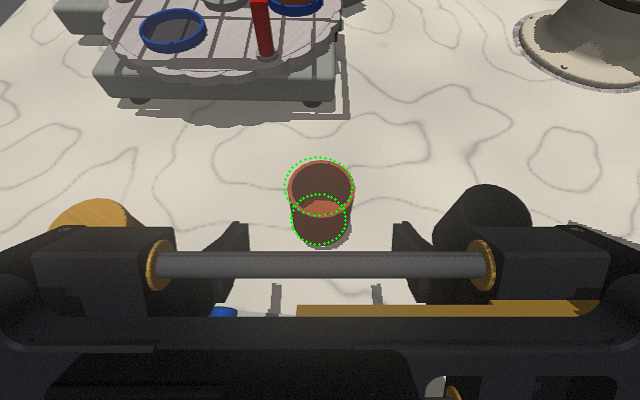

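The wrist view shows the pot at (320,202), slightly nearer than predicted. The black look-alike is at (480,225) and the filled pot's lid at (90,225), each beside the wide gripper body, so I'll check clearance.

Run:
```python
from h import *
for n,r,bs,bt in(('black',30,[181,223,204,251],[192,263,214,282]),('full',31.5,[238,170,255,197],[195,161,211,184]),('pot',30,[213,199,237,227],[200,215,225,238])):
    f=lambda q:np.r_[cylbox('side',*q,0,70,r)-bs,cylbox('top',*q,0,70,r)-bt]
    s=least_squares(f,[433,312]);print(n,s.x,s.fun.round(1))
```

```text
black [286.5777797  333.29008472] [ 0.4 -0.1 -0.4 -0.5 -1.6 -0.2  1.9  0.5]
full [613.70809109 352.72502863] [ 0.1  0.7  1.5 -1.8 -4.8  0.4  4.3  0.8]
pot [433.35768285 312.43227731] [ 2.5  1.5 -1.6 -0.5 -0.2  1.2 -0.8 -1.1]
```

Run:
```python
from h import *
s=.7071
go([433,300,37],Rt([0,-s,-s],[-1,0,0]))
```

```text
tcp [431.3 384.9 124.3] q [ 1.16  0.73  0.02  0.29 -1.6  -1.26] t 2.38
xyz [-0.007, -0.006, 0.406] ang [0.0, -0.001, 0.004]
```

```bash
python3 -m creep '[{"xyz":[-0.004,-0.006,0.08],"angular":[0,0,0.004]},{"xyz":[-0.007,-0.006,0.16],"angular":[0,0,0.004]},{"xyz":[-0.007,-0.006,0.24],"angular":[0,0,0.004]},{"xyz":[-0.007,-0.006,0.31],"angular":[0,0,0.004]},{"xyz":[-0.007,-0.006,0.37],"angular":[0,0,0.004]},{"xyz":[-0.007,-0.006,0.406],"angular":[0,0,0.004]},{"xyz":[-0.007,-0.006,0.406],"angular":[0,0,0.004]}]'
python3 -m creep '[{"xyz":[0,0,0],"angular":[0,0,0]},{"xyz":[0,0,0],"angular":[0,0,0]},{"xyz":[0,0,0],"angular":[0,0,0]},{"xyz":[0,0,0],"angular":[0,0,0]},{"xyz":[0,0,0],"angular":[0,0,0]},{"xyz":[0,0,0],"angular":[0,0,0]}]' 0.6
```

```text
clock: 3.25
tool_pos: [432.7, 300.1, 37.0]
ee_rot: [1.759, -1.759, 0.73]
force: [0.2, 0.8, -0.0]
finger_gap: 1.001
finger_force: 0.0
clock: 4.0
tool_pos: [432.7, 299.6, 36.2]
ee_rot: [1.757, -1.758, 0.729]
force: [-1.6, 0.9, 2.4]
finger_gap: 0.69
finger_force: 30.0
```

```bash
python3 -m creep '[{"xyz":[0.02,0,-0.02],"angular":[0,0,0]},{"xyz":[0.06,0,-0.06],"angular":[0,0,0]},{"xyz":[0.12,0,-0.12],"angular":[0,0,0]},{"xyz":[0.18,0,-0.18],"angular":[0,0,0]},{"xyz":[0.24,0,-0.24],"angular":[0,0,0]},{"xyz":[0.28,0,-0.28],"angular":[0,0,0]},{"xyz":[0.28,0,-0.28],"angular":[0,0,0]}]'
python3 - <<'E'
from h import *
s=.7071
go([608,220,155],Rt([0,-s,-s],[-1,0,0]))
E
```

```text
clock: 4.88
tool_pos: [433.2, 300.4, 156.1]
ee_rot: [1.76, -1.762, 0.728]
force: [0.8, 0.7, -2.2]
finger_gap: 0.691
finger_force: 30.0
tcp [433.2 300.4 156.1] q [ 1.1   0.6  -0.17  0.33 -1.54 -1.24] t 4.88
xyz [0.187, -0.583, 0.192] ang [0.0, 0.001, -0.001]
```

```bash
python3 -m creep '[{"xyz":[0.02,-0.05,0.02],"angular":[0,0,0]},{"xyz":[0.05,-0.14,0.05],"angular":[0,0,0]},{"xyz":[0.085,-0.26,0.085],"angular":[0,0,0]},{"xyz":[0.12,-0.38,0.12],"angular":[0,0,0]},{"xyz":[0.155,-0.48,0.155],"angular":[0,0,0]},{"xyz":[0.175,-0.55,0.18],"angular":[0,0,0]},{"xyz":[0.187,-0.583,0.192],"angular":[0,0,0]},{"xyz":[0.187,-0.583,0.192],"angular":[0,0,0]}]'
python3 - <<'E'
from h import *
import cv2
s=.7071
im=snapshot('wrist');p=camera_params('wrist')
go([608,84,130],Rt([0,-s,-s],[-1,0,0]))
for l in('nest','pot_mid'):print([(np.round(d['rect']),round(d['p'],2)) for d in boxes_of(l,'wrist')])
im=im.copy()
for r,z in((38,87),(34,87)):
  q=proj(p,np.array([[608.2+r*np.cos(t),98.4+r*np.sin(t),z] for t in np.linspace(0,6.28,40)])).round().astype(int)
  for a in q: cv2.circle(im,tuple(int(k) for k in a),0,(0,255,0),-1)
np.savez('w2.npz',**p);cv2.imwrite('pics/w2.png',cv2.resize(im[0:260,80:560,::-1],None,fx=1.6,fy=1.6,interpolation=cv2.INTER_NEAREST))
E
```

```text
clock: 5.88
tool_pos: [607.7, 218.8, 153.2]
ee_rot: [1.756, -1.758, 0.729]
force: [-0.3, 0.4, -2.3]
finger_gap: 0.688
finger_force: 30.0
tcp [607.3 219.4 153.5] q [ 0.81  0.71 -0.01  0.51 -1.49 -1.02] t 5.92
xyz [0.263, -0.003, 0.375] ang [0.001, -0.002, 0.0]
[(array([223.,   0., 500., 229.]), 0.88)]
[(array([258., 192., 382., 304.]), 0.83), (array([369.,   2., 409.,  12.]), 0.18)]
```

View pics/w2.png

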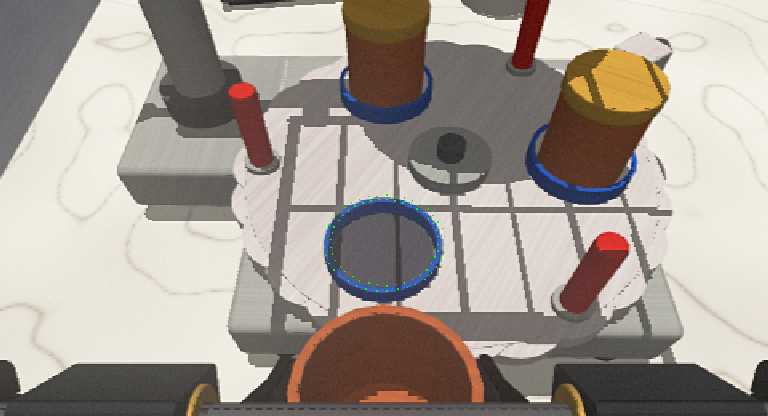

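The wrist view shows the free ring centred near (320,154), matching the fit, with the held pot level at (320,230). I'll refine both numerically.

Run:
```python
from h import *
import cv2
s=.7071
im=snapshot('wrist').astype(int);p=camera_params('wrist');o=get_obs();t=o['tool_pos']
r,g,b=im[...,0],im[...,1],im[...,2]
m=((b>r+40)&(b>g+25)).astype(np.uint8)
n,L,st,_=cv2.connectedComponentsWithStats(m[:,:])
for i in range(1,n):
    x,y,w,h,a=st[i]
    if a>60: print('blue',x,y,x+w,y+h,a)
print('pred',cylbox(p,608.2,98.4,75,87,38).round(1))
cand=[i for i in range(1,n) if st[i][4]>60 and 250<st[i][0]+st[i][2]/2<370]
if cand:
    x,y,w,h,a=st[max(cand,key=lambda i:st[i][4])];bb=np.array([x,y,x+w,y+h])-.5
    q=least_squares(lambda q:cylbox(p,*q,75,87,38)-bb,[608,98]);print('nest',q.x,q.fun)
m=((r>g+35)&(r>b+50)&(r>90)).astype(np.uint8);m[:185]=0
n,L,st,_=cv2.connectedComponentsWithStats(m);i=1+np.argmax(st[1:,4]);x,y,w,h,a=st[i];print('pot px',x,y,x+w,y+h)
def f(q): c=cylbox(p,*q,t[2]+33.8-.1,t[2]+33.8,30);return (c-[x-.5,y-.5,x+w-.5,0])[:3]
q=least_squares(f,[t[0],t[1]+14]);print('pot',q.x,'rel tcp',q.x-t[:2],q.fun)
```

```text
blue 292 41 350 77 509
blue 409 77 478 127 698
blue 282 123 356 182 658
pred [282.1 121.1 357.1 187.2]
nest [609.30934691  95.10996938] [-0.31739341 -3.6712687   0.31959451  2.86564601]
pot px 243 278 413 316
pot [604.72017357 282.2400677 ] rel tcp [-2.39567781 62.12589125] [ 8.62953579  2.54386378 -8.57741673]
```

Run:
```python
from h import *
t=get_obs()['tool_pos'];p=camera_params('wrist')
c=lambda q:cylbox(p,*q,t[2]+33.7,t[2]+33.8,30)
for y0 in(190.,191.5):
  q=least_squares(lambda q:(c(q)-[260,y0,382,0])[:3],[t[0],t[1]+14]);print('pot rel',q.x-t[:2],q.fun)
q=least_squares(lambda q:(cylbox(p,*q,86.9,87,38)-[281.7,122.3,355.7,0])[:3],[608,98]);n=q.x;print('nest',n,q.fun)
s=.7071
go([n[0],n[1]-14.5,111.5+18],Rt([0,-s,-s],[-1,0,0]))
```

```text
pot rel [ 0.08778616 15.06573087] [-2.27822517 -0.64212981  2.26700469]
pot rel [ 0.08907486 15.94632067] [-2.48252954 -0.70020477  2.4702598 ]
nest [609.09087012  99.98330057] [-0.62636011 -0.11584524  0.62885591]
tcp [607.1 220.1 154. ] q [ 0.81  0.71 -0.01  0.51 -1.49 -1.02] t 6.08
xyz [0.259, -0.006, 0.376] ang [0.0, -0.001, 0.001]
```

```bash
python3 -m creep '[{"xyz":[0.02,-0.003,0.03],"angular":[0,0,0]},{"xyz":[0.06,-0.006,0.09],"angular":[0,0,0]},{"xyz":[0.11,-0.006,0.16],"angular":[0,0,0]},{"xyz":[0.16,-0.006,0.23],"angular":[0,0,0]},{"xyz":[0.21,-0.006,0.3],"angular":[0,0,0]},{"xyz":[0.245,-0.006,0.355],"angular":[0,0,0]},{"xyz":[0.259,-0.006,0.376],"angular":[0,0,0]},{"xyz":[0.259,-0.006,0.376],"angular":[0,0,0]}]'
python3 - <<'E'
from h import *
s=.7071
go([608.9,84.7,112],Rt([0,-s,-s],[-1,0,0]))
E
```

```text
clock: 7.08
tool_pos: [609.4, 84.4, 129.4]
ee_rot: [1.757, -1.759, 0.729]
force: [0.1, -0.8, -1.6]
finger_gap: 0.69
finger_force: 30.0
tcp [609.4  84.4 129.4] q [ 0.65  0.63 -0.27  0.63 -1.28 -1.03] t 7.08
xyz [-0.042, 0.002, 0.04] ang [0.001, -0.002, -0.0]
```

```bash
python3 -m creep '[{"xyz":[-0.007,0.001,0.007],"angular":[0,0,0]},{"xyz":[-0.014,0.002,0.014],"angular":[0,0,0]},{"xyz":[-0.021,0.002,0.021],"angular":[0,0,0]},{"xyz":[-0.028,0.002,0.028],"angular":[0,0,0]},{"xyz":[-0.035,0.002,0.034],"angular":[0,0,0]},{"xyz":[-0.04,0.002,0.038],"angular":[0,0,0]},{"xyz":[-0.042,0.002,0.04],"angular":[0,0,0]},{"xyz":[-0.042,0.002,0.04],"angular":[0,0,0]}]'
```

```text
clock: 8.07
tool_pos: [608.7, 84.9, 111.9]
ee_rot: [1.757, -1.758, 0.729]
force: [0.8, -0.6, -1.4]
finger_gap: 0.689
finger_force: 30.0
```

```bash
python3 -m creep '[{"xyz":[-0.0025,0,0.0025],"angular":[0,0,0]},{"xyz":[-0.0025,0,0.0025],"angular":[0,0,0]}]'
python3 -m creep '[{"xyz":[0,0,0],"angular":[0,0,0]},{"xyz":[0,0,0],"angular":[0,0,0]},{"xyz":[0,0,0],"angular":[0,0,0]},{"xyz":[0,0,0],"angular":[0,0,0]}]' 1
python3 - <<'E'
from h import *
import cv2
cv2.imwrite('pics/s3.png',cv2.resize(snapshot('side')[100:290,220:420,::-1],None,fx=3,fy=3,interpolation=cv2.INTER_CUBIC))
E
```

```text
clock: 8.32
tool_pos: [608.9, 84.9, 111.3]
ee_rot: [1.757, -1.758, 0.73]
force: [0.1, -0.4, -0.5]
finger_gap: 0.689
finger_force: 30.0
clock: 8.82
tool_pos: [608.7, 84.9, 110.8]
ee_rot: [1.757, -1.758, 0.729]
force: [0.4, -0.2, 0.7]
finger_gap: 0.984
finger_force: 0.0
```

View pics/s3.png

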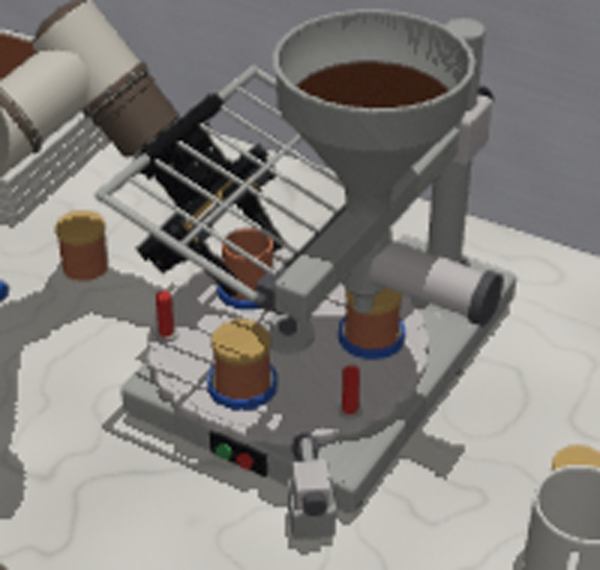

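The side view shows the pot upright inside the blue ring at about (302,185), between the open fingers. Next I'll back out along the tool axis.

```bash
cat >> h.py <<'E'
def cage(phi,psi,back=0,z=108,tilt=45,r=138,rel=None):
    f,s=np.radians(phi),np.radians(psi);T=np.radians(tilt)
    d=np.array([-np.cos(s)*np.sin(T),-np.sin(s)*np.sin(T),-np.cos(T)])
    G=np.array([560+r*np.cos(f),17+r*np.sin(f),z])
    return G+(19-back)*d, Rt(d,[-np.sin(s),np.cos(s),0])
def arc(phis,psis):
    "rows relative to the present pose"
    o=get_obs(); R0=Rn.from_rotvec(o['ee_rot']).as_matrix()
    print('tcp',o['tool_pos'].round(1),'q',o['q'].round(2),'t',round(o['clock'],2))
    for a,b in zip(phis,psis):
        P,R=cage(a,b);print(round(a,1),(R0.T@(P-o['tool_pos'])/300).round(3).tolist(),(Rn.from_matrix(R0.T@R).as_rotvec()/(np.pi/2)).round(3).tolist())
E
python3 -m creep '[{"xyz":[0,0,-0.03],"angular":[0,0,0]},{"xyz":[0,0,-0.09],"angular":[0,0,0]},{"xyz":[0,0,-0.18],"angular":[0,0,0]},{"xyz":[0,0,-0.3],"angular":[0,0,0]},{"xyz":[0,0,-0.42],"angular":[0,0,0]},{"xyz":[0,0,-0.5],"angular":[0,0,0]},{"xyz":[0,0,-0.5],"angular":[0,0,0]}]'
python3 - <<'E'
from h import *
go(*cage(118.8,105,110))
E
```

```text
clock: 9.75
tool_pos: [609.5, 193.7, 218.4]
ee_rot: [1.762, -1.761, 0.731]
force: [-0.7, -0.3, -1.0]
finger_gap: 1.0
finger_force: 0.0
tcp [609.5 193.7 218.4] q [ 0.78  0.63  0.    0.53 -1.56 -0.96] t 9.75
xyz [-0.123, 0.442, 0.092] ang [0.116, 0.0, -0.118]
```

```bash
python3 -m creep '[{"xyz":[-0.015,0.06,0.01],"angular":[0.02,0,-0.02]},{"xyz":[-0.04,0.15,0.03],"angular":[0.04,0,-0.04]},{"xyz":[-0.07,0.25,0.05],"angular":[0.06,0,-0.06]},{"xyz":[-0.1,0.35,0.07],"angular":[0.09,0,-0.09]},{"xyz":[-0.12,0.42,0.09],"angular":[0.11,0,-0.11]},{"xyz":[-0.123,0.442,0.092],"angular":[0.116,0,-0.118]},{"xyz":[-0.123,0.442,0.092],"angular":[0.116,0,-0.118]}]' 0.45
python3 - <<'E'
from h import *
go(*cage(118.8,105,0))
E
```

```text
clock: 10.62
tool_pos: [476.3, 197.8, 171.4]
ee_rot: [2.009, -1.544, 0.831]
force: [0.0, 0.3, -0.3]
finger_gap: 0.456
finger_force: 0.0
tcp [476.3 197.8 171.4] q [ 1.    0.45 -0.47  0.57 -1.3  -1.08] t 10.62
xyz [-0.003, -0.006, 0.359] ang [0.003, -0.001, 0.001]
```

```bash
cat > red.py <<'E'
from h import *
import cv2
im=snapshot('wrist').astype(int);p=camera_params('wrist')
m=((im[...,0]>110)&(im[...,1]<60)&(im[...,2]<60)).astype(np.uint8)
n,L,st,ce=cv2.connectedComponentsWithStats(m)
for i in range(1,n):
    if st[i][4]>80: print('red',st[i],ce[i].round(1))
o=get_obs();R=Rn.from_rotvec(o['ee_rot']).as_matrix()
print('axis',[proj(p,o['tool_pos']+R[:,2]*k).round(1).tolist() for k in (-19,50,90)])
E
python3 red.py
python3 - <<'E'
from h import *
for z in(80,108,135):print(proj('wrist',np.array([560+138*np.cos(np.radians(118.8)),17+138*np.sin(np.radians(118.8)),z])))
E
```

```text
axis [[320.5, 253.9], [320.5, 212.0], [320.4, 197.4]]
[319.24407557 212.21530655]
[319.24952997 198.6333691 ]
[319.2558516  182.89191904]
```

```bash
sed -i "s/^m=.*/m=((im[...,0]>60)\&(im[...,0]>3*im[...,1])\&(im[...,0]>3*im[...,2])).astype(np.uint8)/" red.py; python3 red.py
```

```text
red [361  20  18  45 434] [369.9  38.9]
red [163  49  15   9  96] [170.1  53. ]
red [310 176  19  14 179] [319.7 182.2]
axis [[320.5, 253.9], [320.4, 211.9], [320.4, 197.4]]
```

```bash
python3 -m creep '[{"xyz":[-0.001,-0.003,0.05],"angular":[0,0,0]},{"xyz":[-0.003,-0.004,0.12],"angular":[0,0,0]},{"xyz":[-0.003,-0.004,0.19],"angular":[0,0,0]},{"xyz":[-0.003,-0.004,0.26],"angular":[0,0,0]},{"xyz":[-0.003,-0.004,0.32],"angular":[0,0,0]},{"xyz":[-0.003,-0.004,0.359],"angular":[0,0,0]},{"xyz":[-0.003,-0.004,0.359],"angular":[0,0,0]}]'
python3 - <<'E'
from h import *
ph=118.8-np.arange(1,9)*3.5; arc(ph,105-(118.8-ph)*.55)
E
```

```text
clock: 11.6
tool_pos: [496.4, 123.7, 93.9]
ee_rot: [2.007, -1.543, 0.829]
force: [0.3, 0.4, -0.0]
finger_gap: 0.451
finger_force: 0.0
tcp [496.4 123.7  93.9] q [ 0.86  0.51 -0.65  0.72 -1.07 -1.18] t 11.6
115.3 [-0.005, -0.029, -0.009] [-0.011, -0.002, 0.016]
111.8 [-0.008, -0.055, -0.012] [-0.026, -0.002, 0.031]
108.3 [-0.01, -0.082, -0.014] [-0.041, -0.002, 0.046]
104.8 [-0.01, -0.108, -0.015] [-0.056, -0.002, 0.061]
101.3 [-0.01, -0.135, -0.014] [-0.071, -0.002, 0.076]
97.8 [-0.008, -0.161, -0.013] [-0.086, -0.002, 0.091]
94.3 [-0.005, -0.188, -0.01] [-0.101, -0.002, 0.106]
90.8 [-0.001, -0.214, -0.006] [-0.117, -0.002, 0.121]
```

```bash
python3 -m creep '[{"xyz":[-0.005,-0.029,-0.009],"angular":[-0.011,-0.002,0.016]},{"xyz":[-0.008,-0.055,-0.012],"angular":[-0.026,-0.002,0.031]},{"xyz":[-0.01,-0.082,-0.014],"angular":[-0.041,-0.002,0.046]},{"xyz":[-0.01,-0.108,-0.015],"angular":[-0.056,-0.002,0.061]},{"xyz":[-0.01,-0.135,-0.014],"angular":[-0.071,-0.002,0.076]},{"xyz":[-0.008,-0.161,-0.013],"angular":[-0.086,-0.002,0.091]},{"xyz":[-0.005,-0.188,-0.01],"angular":[-0.101,-0.002,0.106]},{"xyz":[-0.001,-0.214,-0.006],"angular":[-0.117,-0.002,0.121]}]'
python3 - <<'E'
from h import *
ph=90.8-np.arange(1,9)*3.5; arc(ph,105-(118.8-ph)*.55)
E
```

```text
clock: 12.6
tool_pos: [558.1, 143.9, 95.5]
ee_rot: [1.755, -1.766, 0.726]
force: [-1.5, 0.4, 0.8]
finger_gap: 0.45
finger_force: 0.5
tcp [558.1 143.9  95.5] q [ 0.78  0.65 -0.31  0.55 -1.27 -1.13] t 12.6
87.3 [0.003, -0.026, 0.008] [-0.016, 0.001, 0.015]
83.8 [0.005, -0.053, 0.009] [-0.031, 0.001, 0.03]
80.3 [0.007, -0.079, 0.012] [-0.046, 0.001, 0.046]
76.8 [0.011, -0.105, 0.016] [-0.061, 0.001, 0.061]
73.3 [0.016, -0.131, 0.02] [-0.076, 0.001, 0.076]
69.8 [0.022, -0.156, 0.026] [-0.091, 0.001, 0.091]
66.3 [0.029, -0.181, 0.034] [-0.106, 0.001, 0.106]
62.8 [0.037, -0.205, 0.042] [-0.122, 0.001, 0.121]
```

```bash
python3 -m creep '[{"xyz":[0.003,-0.026,0.006],"angular":[-0.016,0,0.015]},{"xyz":[0.005,-0.053,0.009],"angular":[-0.031,0,0.03]},{"xyz":[0.007,-0.079,0.012],"angular":[-0.046,0,0.046]},{"xyz":[0.011,-0.105,0.016],"angular":[-0.061,0,0.061]},{"xyz":[0.016,-0.131,0.02],"angular":[-0.076,0,0.076]},{"xyz":[0.022,-0.156,0.026],"angular":[-0.091,0,0.091]},{"xyz":[0.029,-0.181,0.034],"angular":[-0.106,0,0.106]},{"xyz":[0.037,-0.205,0.042],"angular":[-0.122,0,0.121]}]'
python3 - <<'E'
from h import *
ph=np.array([60,57,54,51,48,45,42,40.]); arc(ph,105-(118.8-ph)*.55)
E
```

```text
clock: 13.6
tool_pos: [619.3, 126.6, 94.5]
ee_rot: [1.476, -1.952, 0.608]
force: [-1.9, 2.4, 1.0]
finger_gap: 0.45
finger_force: 1.3
tcp [619.3 126.6  94.5] q [ 0.65  0.78 -0.01  0.44 -1.47 -1.13] t 13.6
60.0 [0.003, -0.021, 0.003] [-0.011, 0.001, 0.012]
57.0 [0.008, -0.043, 0.007] [-0.024, 0.001, 0.025]
54.0 [0.013, -0.064, 0.013] [-0.037, 0.001, 0.038]
51.0 [0.019, -0.085, 0.019] [-0.05, 0.001, 0.051]
48.0 [0.026, -0.106, 0.026] [-0.063, 0.001, 0.064]
45.0 [0.034, -0.126, 0.033] [-0.076, 0.001, 0.077]
42.0 [0.043, -0.146, 0.042] [-0.089, 0.001, 0.09]
40.0 [0.049, -0.158, 0.048] [-0.097, 0.001, 0.099]
```

```bash
python3 -m creep '[{"xyz":[0.003,-0.021,0.003],"angular":[-0.011,0,0.012]},{"xyz":[0.008,-0.043,0.007],"angular":[-0.024,0,0.025]},{"xyz":[0.013,-0.064,0.013],"angular":[-0.037,0,0.038]},{"xyz":[0.019,-0.085,0.019],"angular":[-0.05,0,0.051]},{"xyz":[0.026,-0.106,0.026],"angular":[-0.063,0,0.064]},{"xyz":[0.034,-0.126,0.033],"angular":[-0.076,0,0.077]},{"xyz":[0.043,-0.146,0.042],"angular":[-0.089,0,0.09]},{"xyz":[0.049,-0.158,0.048],"angular":[-0.097,0,0.099]}]'
python3 - <<'E'
from h import *
ph=np.array([37,34,31,28,25.5,24.5,24.5]); arc(ph,105-(118.8-ph)*.55)
E
```

```text
clock: 14.6
tool_pos: [660.0, 92.1, 94.2]
ee_rot: [1.238, -2.078, 0.514]
force: [-1.7, 3.1, -0.2]
finger_gap: 0.453
finger_force: 1.8
tcp [660.   92.1  94.2] q [ 0.54  0.87  0.21  0.37 -1.61 -1.16] t 14.6
37.0 [0.004, -0.016, 0.003] [-0.013, 0.0, 0.012]
34.0 [0.012, -0.037, 0.01] [-0.026, 0.0, 0.025]
31.0 [0.02, -0.056, 0.019] [-0.039, 0.0, 0.038]
28.0 [0.029, -0.075, 0.027] [-0.052, 0.0, 0.051]
25.5 [0.037, -0.091, 0.036] [-0.063, 0.0, 0.062]
24.5 [0.04, -0.097, 0.039] [-0.067, 0.0, 0.066]
24.5 [0.04, -0.097, 0.039] [-0.067, 0.0, 0.066]
```

```bash
python3 -m creep '[{"xyz":[0.004,-0.016,0.003],"angular":[-0.013,0,0.012]},{"xyz":[0.012,-0.037,0.01],"angular":[-0.026,0,0.025]},{"xyz":[0.02,-0.056,0.019],"angular":[-0.039,0,0.038]},{"xyz":[0.029,-0.075,0.027],"angular":[-0.052,0,0.051]},{"xyz":[0.037,-0.091,0.036],"angular":[-0.063,0,0.062]},{"xyz":[0.04,-0.097,0.039],"angular":[-0.067,0,0.066]},{"xyz":[0.04,-0.097,0.039],"angular":[-0.067,0,0.066]},{"xyz":[0.04,-0.097,0.039],"angular":[-0.067,0,0.066]}]'
python3 - <<'E'
from h import *
import cv2
cv2.imwrite('pics/s4.png',cv2.resize(snapshot('side')[100:290,220:420,::-1],None,fx=3,fy=3,interpolation=cv2.INTER_CUBIC))
go(*cage(26,54,130))
E
```

```text
clock: 15.6
tool_pos: [677.3, 64.7, 94.8]
ee_rot: [1.078, -2.148, 0.446]
force: [-0.1, -0.1, 0.8]
finger_gap: 0.448
finger_force: 0.0
tcp [677.2  64.7  94.8] q [ 0.47  0.92  0.33  0.32 -1.7  -1.19] t 15.65
xyz [-0.003, 0.01, -0.435] ang [0.005, 0.001, -0.005]
```

View pics/s4.png

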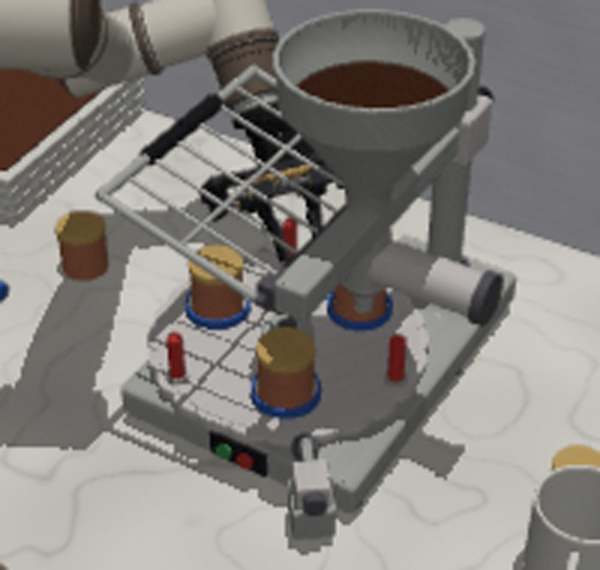

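The side view shows the table turned about 90°: post_a is between the fingers at (316,180) and post_b now at (278,218). The empty pot still stands in its ring, farther back. Next is post_b.

```bash
python3 -m creep '[{"xyz":[0,0.01,-0.05],"angular":[0,0,0]},{"xyz":[0,0.01,-0.13],"angular":[0,0,0]},{"xyz":[0,0.01,-0.23],"angular":[0,0,0]},{"xyz":[0,0.01,-0.35],"angular":[0,0,0]},{"xyz":[0,0.01,-0.45],"angular":[0,0,0]},{"xyz":[0,0.01,-0.5],"angular":[0,0,0]},{"xyz":[0,0.01,-0.5],"angular":[0,0,0]}]'
python3 - <<'E'
from h import *
go(*cage(120,80,180))
go(*cage(148.8,120,130))
E
```

```text
clock: 16.52
tool_pos: [738.7, 152.8, 201.5]
ee_rot: [1.08, -2.15, 0.447]
force: [-0.3, -0.8, -0.5]
finger_gap: 0.454
finger_force: 0.0
tcp [738.7 152.8 201.5] q [ 0.52  1.05  0.87  0.33 -2.11 -1.1 ] t 16.52
xyz [0.188, 0.8, 0.09] ang [0.208, 0.002, -0.21]
tcp [738.7 152.8 201.5] q [ 0.52  1.05  0.87  0.33 -2.11 -1.1 ] t 16.52
xyz [0.433, 0.906, 0.499] ang [0.522, 0.001, -0.525]
```

```bash
python3 -m creep '[{"xyz":[0.02,0.07,0.0],"angular":[0.02,0,-0.02]},{"xyz":[0.05,0.18,0.01],"angular":[0.05,0,-0.05]},{"xyz":[0.08,0.32,0.03],"angular":[0.08,0,-0.08]},{"xyz":[0.11,0.46,0.05],"angular":[0.12,0,-0.12]},{"xyz":[0.14,0.6,0.07],"angular":[0.16,0,-0.16]},{"xyz":[0.17,0.72,0.08],"angular":[0.19,0,-0.19]},{"xyz":[0.188,0.8,0.09],"angular":[0.208,0.002,-0.21]},{"xyz":[0.188,0.8,0.09],"angular":[0.208,0.002,-0.21]}]'
python3 - <<'E'
from h import *
go(*cage(148.8,120,130))
E
```

```text
clock: 17.52
tool_pos: [508.8, 248.0, 222.5]
ee_rot: [1.583, -1.882, 0.654]
force: [-0.1, -0.1, -0.1]
finger_gap: 0.451
finger_force: 0.0
tcp [508.8 248.  222.5] q [ 0.91  0.6   0.02  0.34 -1.71 -1.17] t 17.52
xyz [0.17, 0.296, 0.341] ang [0.315, -0.0, -0.312]
```

```bash
python3 -m creep '[{"xyz":[0.02,0.05,0.04],"angular":[0.04,0,-0.04]},{"xyz":[0.04,0.1,0.09],"angular":[0.08,0,-0.08]},{"xyz":[0.07,0.15,0.15],"angular":[0.13,0,-0.13]},{"xyz":[0.1,0.2,0.21],"angular":[0.19,0,-0.19]},{"xyz":[0.13,0.25,0.27],"angular":[0.25,0,-0.25]},{"xyz":[0.16,0.28,0.32],"angular":[0.3,0,-0.3]},{"xyz":[0.17,0.296,0.341],"angular":[0.315,0,-0.312]},{"xyz":[0.17,0.296,0.341],"angular":[0.315,0,-0.312]}]'
python3 - <<'E'
from h import *
go(*cage(148.8,120,0))
E
python3 red.py
```

```text
clock: 18.52
tool_pos: [403.9, 155.1, 185.9]
ee_rot: [2.242, -1.302, 0.93]
force: [0.6, -0.3, -1.0]
finger_gap: 0.454
finger_force: 0.0
tcp [403.9 155.1 185.9] q [ 1.14  0.23 -0.79  0.68 -1.17 -1.09] t 18.52
xyz [-0.003, -0.0, 0.428] ang [0.002, -0.001, -0.002]
red [316  21  12  23 145] [321.5  28.6]
axis [[320.0, 253.9], [320.1, 211.9], [320.1, 197.4]]
```

Run:
```python
from h import *
import cv2
im=snapshot('wrist').copy()
for z in(80,108,135):
    q=proj('wrist',np.array([560+138*np.cos(np.radians(148.8)),17+138*np.sin(np.radians(148.8)),z]));print(q);cv2.circle(im,tuple(int(k) for k in q.round()),2,(0,255,0),-1)
cv2.imwrite('pics/w5.png',im[:,:,::-1])
```

```text
[321.5946655  205.04615889]
[321.66774113 191.84672594]
[321.7513288  176.74853498]
```

View pics/w5.png

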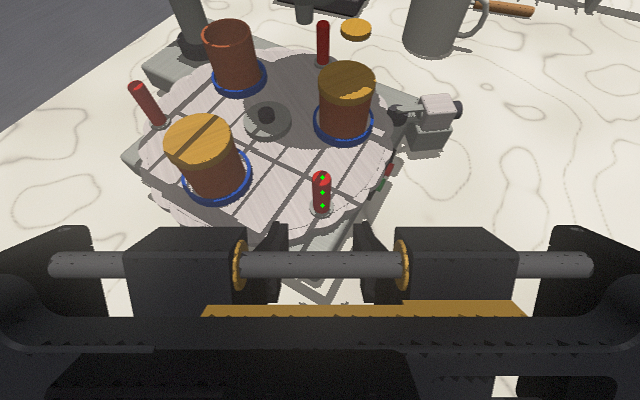

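The wrist view shows post_b at (321,192), exactly as predicted and centred between the fingers. The empty pot is upright in its ring at (235,60). Now I'll go in.

```bash
python3 -m creep '[{"xyz":[-0.001,0,0.06],"angular":[0,0,0]},{"xyz":[-0.002,0,0.14],"angular":[0,0,0]},{"xyz":[-0.003,0,0.22],"angular":[0,0,0]},{"xyz":[-0.003,0,0.3],"angular":[0,0,0]},{"xyz":[-0.003,0,0.37],"angular":[0,0,0]},{"xyz":[-0.003,0,0.42],"angular":[0,0,0]},{"xyz":[-0.003,0,0.428],"angular":[0,0,0]}]'
python3 - <<'E'
from h import *
ph=148.8-np.arange(1,9)*3.5; arc(ph,120-(148.8-ph)*.5)
E
```

```text
clock: 19.5
tool_pos: [449.6, 77.3, 93.7]
ee_rot: [2.241, -1.302, 0.929]
force: [-0.8, -0.4, -0.5]
finger_gap: 0.445
finger_force: 0.0
tcp [449.6  77.3  93.7] q [ 0.84  0.36 -0.99  1.06 -0.88 -1.29] t 19.5
145.3 [-0.007, -0.02, -0.011] [-0.011, -0.001, 0.011]
141.8 [-0.015, -0.044, -0.019] [-0.024, -0.001, 0.025]
138.3 [-0.022, -0.069, -0.027] [-0.038, -0.001, 0.039]
134.8 [-0.028, -0.095, -0.032] [-0.052, -0.001, 0.053]
131.3 [-0.033, -0.121, -0.037] [-0.066, -0.001, 0.066]
127.8 [-0.036, -0.147, -0.041] [-0.079, -0.001, 0.08]
124.3 [-0.039, -0.174, -0.043] [-0.093, -0.001, 0.094]
120.8 [-0.04, -0.201, -0.044] [-0.107, -0.001, 0.108]
```

```bash
python3 -m creep '[{"xyz":[-0.007,-0.02,-0.011],"angular":[-0.011,0,0.011]},{"xyz":[-0.015,-0.044,-0.019],"angular":[-0.024,0,0.025]},{"xyz":[-0.022,-0.069,-0.027],"angular":[-0.038,0,0.039]},{"xyz":[-0.028,-0.095,-0.032],"angular":[-0.052,0,0.053]},{"xyz":[-0.033,-0.121,-0.037],"angular":[-0.066,0,0.066]},{"xyz":[-0.036,-0.147,-0.041],"angular":[-0.079,0,0.08]},{"xyz":[-0.039,-0.174,-0.043],"angular":[-0.093,0,0.094]},{"xyz":[-0.04,-0.201,-0.044],"angular":[-0.107,0,0.108]}]'
python3 - <<'E'
from h import *
ph=120.8-np.arange(1,9)*3.3; arc(ph,120-(148.8-ph)*.5)
E
```

```text
clock: 20.5
tool_pos: [491.7, 123.7, 95.1]
ee_rot: [2.029, -1.53, 0.842]
force: [-1.8, 1.5, 0.2]
finger_gap: 0.45
finger_force: 1.3
tcp [491.7 123.7  95.1] q [ 0.87  0.49 -0.68  0.74 -1.05 -1.19] t 20.5
117.5 [-0.002, -0.028, 0.0] [-0.013, -0.001, 0.013]
114.2 [-0.006, -0.053, -0.003] [-0.026, -0.001, 0.026]
110.9 [-0.008, -0.078, -0.005] [-0.039, -0.001, 0.039]
107.6 [-0.009, -0.103, -0.006] [-0.052, -0.001, 0.052]
104.3 [-0.009, -0.128, -0.006] [-0.065, -0.001, 0.064]
101.0 [-0.008, -0.153, -0.005] [-0.078, -0.0, 0.077]
97.7 [-0.006, -0.178, -0.003] [-0.091, -0.0, 0.09]
94.4 [-0.003, -0.203, -0.0] [-0.104, -0.0, 0.103]
```

```bash
python3 -m creep '[{"xyz":[-0.002,-0.028,0],"angular":[-0.013,0,0.013]},{"xyz":[-0.006,-0.053,-0.003],"angular":[-0.026,0,0.026]},{"xyz":[-0.008,-0.078,-0.005],"angular":[-0.039,0,0.039]},{"xyz":[-0.009,-0.103,-0.006],"angular":[-0.052,0,0.052]},{"xyz":[-0.009,-0.128,-0.006],"angular":[-0.065,0,0.064]},{"xyz":[-0.008,-0.153,-0.005],"angular":[-0.078,0,0.077]},{"xyz":[-0.006,-0.178,-0.003],"angular":[-0.091,0,0.09]},{"xyz":[-0.003,-0.203,0],"angular":[-0.104,0,0.103]}]'
python3 - <<'E'
from h import *
ph=np.array([92,89.5,87,85.5,85.]); arc(ph,120-(148.8-ph)*.5)
E
```

```text
clock: 21.5
tool_pos: [549.8, 141.2, 94.5]
ee_rot: [1.808, -1.722, 0.748]
force: [-5.4, 3.7, 2.0]
finger_gap: 0.452
finger_force: 2.4
tcp [549.8 141.2  94.5] q [ 0.79  0.63 -0.37  0.58 -1.23 -1.13] t 21.5
92.0 [0.0, -0.019, -0.0] [-0.009, -0.0, 0.01]
89.5 [0.001, -0.038, 0.0] [-0.018, -0.0, 0.02]
87.0 [0.002, -0.057, 0.001] [-0.028, -0.0, 0.029]
85.5 [0.003, -0.069, 0.002] [-0.034, -0.0, 0.035]
85.0 [0.003, -0.072, 0.002] [-0.036, -0.0, 0.037]
```

```bash
python3 -m creep '[{"xyz":[0,-0.019,0],"angular":[-0.009,0,0.01]},{"xyz":[0.001,-0.038,0],"angular":[-0.018,0,0.02]},{"xyz":[0.002,-0.057,0.001],"angular":[-0.028,0,0.029]},{"xyz":[0.003,-0.069,0.002],"angular":[-0.034,0,0.035]},{"xyz":[0.003,-0.072,0.002],"angular":[-0.036,0,0.037]},{"xyz":[0.003,-0.072,0.002],"angular":[-0.036,0,0.037]},{"xyz":[0.003,-0.072,0.002],"angular":[-0.036,0,0.037]},{"xyz":[0.003,-0.072,0.002],"angular":[-0.036,0,0.037]}]'
```

```text
clock: 22.5
tool_pos: [572.2, 141.0, 94.9]
ee_rot: [1.73, -1.783, 0.718]
force: [1.8, -1.0, -0.7]
finger_gap: 0.45
finger_force: 0.0
```

```bash
python3 -m creep '[{"xyz":[0,0,-0.05],"angular":[0,0,0]},{"xyz":[0,0,-0.13],"angular":[0,0,0]},{"xyz":[0,0,-0.23],"angular":[0,0,0]},{"xyz":[0,0,-0.35],"angular":[0,0,0]},{"xyz":[0,0,-0.45],"angular":[0,0,0]},{"xyz":[0,0,-0.5],"angular":[0,0,0]},{"xyz":[0,0,-0.5],"angular":[0,0,0]}]'
python3 - <<'E'
from h import *
import cv2
im=snapshot('wrist').copy();p=camera_params('wrist')
x0,y0=560,17
for k,(d) in enumerate((88.8,-31.2,208.8)):
    for z in(77,135):
        q=proj(p,np.array([x0+138*np.cos(np.radians(d)),y0+138*np.sin(np.radians(d)),z]));cv2.circle(im,tuple(int(k) for k in q.round()),2,(0,255,0),-1)
for t in np.linspace(0,6.28,50):
    q=proj(p,np.array([557.7+30*np.cos(t),-78.2+30*np.sin(t),145]));cv2.circle(im,tuple(int(k) for k in q.round()),0,(0,255,0),-1)
im2=snapshot('side')[90:290,220:420]
a=cv2.resize(im[:270,:,::-1],(640,270));b=cv2.resize(im2[...,::-1],(330,330),interpolation=cv2.INTER_CUBIC)
out=np.zeros((600,640,3),np.uint8);out[:270]=a;out[270:,:330]=b;cv2.imwrite('pics/w6.png',out)
E
```

```text
clock: 23.38
tool_pos: [575.3, 247.9, 201.3]
ee_rot: [1.731, -1.784, 0.719]
force: [0.2, -0.1, -0.9]
finger_gap: 0.455
finger_force: 0.0
```

View pics/w6.png

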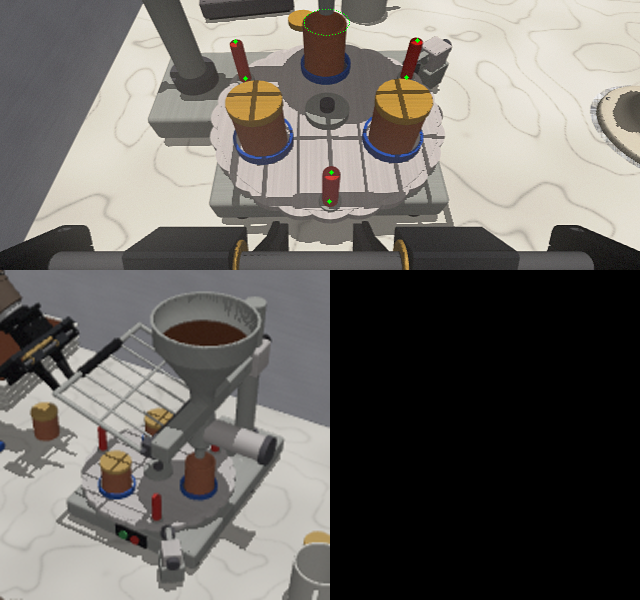

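Posts and the pot rim (325,22) coincide with the marks predicted for dial 0: the pot is upright in the notch under the nozzle. Now the guard.

Run:
```python
from h import *
go([552,230,385],Rt([0,0,-1],[-1,0,0]))
```

```text
tcp [574.8 246.3 200.1] q [ 0.87  0.66  0.03  0.46 -1.6  -1.04] t 23.48
xyz [0.476, 0.074, -0.395] ang [0.008, -0.501, -0.018]
```

```bash
python3 -m creep '[{"xyz":[0.06,0.01,-0.05],"angular":[0.001,-0.06,-0.002]},{"xyz":[0.12,0.02,-0.1],"angular":[0.002,-0.13,-0.005]},{"xyz":[0.19,0.03,-0.16],"angular":[0.003,-0.2,-0.007]},{"xyz":[0.26,0.04,-0.22],"angular":[0.004,-0.28,-0.01]},{"xyz":[0.34,0.05,-0.28],"angular":[0.006,-0.36,-0.013]},{"xyz":[0.42,0.06,-0.35],"angular":[0.007,-0.44,-0.016]},{"xyz":[0.476,0.074,-0.395],"angular":[0.008,-0.501,-0.018]},{"xyz":[0.476,0.074,-0.395],"angular":[0.008,-0.501,-0.018]}]' 0
python3 - <<'E'
from h import *
import cv2
im=snapshot('side');b=boxes_of('guard_handle','side');print(b[:2])
for c in('side','top'):print(proj(c,[552,137.7,320.5]))
go([552,138,365],Rt([0,0,-1],[-1,0,0]))
E
```

```text
clock: 24.48
tool_pos: [552.7, 228.4, 388.2]
ee_rot: [-2.213, 2.22, -0.003]
force: [0.8, 0.1, 0.2]
finger_gap: -0.0
finger_force: 0.0
[{'rect': [251.8, 122.8, 306.0, 195.5], 'p': 0.81}, {'rect': [270.2, 174.0, 367.0, 249.9], 'p': 0.23}]
[280.86685318 142.46869769]
[250.82520207 168.41200377]
tcp [551.9 229.8 383.9] q [ 0.67  0.28  0.25  0.   -1.54 -0.67] t 24.57
xyz [0.306, -0.001, 0.063] ang [0.0, -0.001, -0.001]
```

```bash
python3 -m creep '[{"xyz":[0.06,0,0],"angular":[0,0,0]},{"xyz":[0.14,0,0.01],"angular":[0,0,0]},{"xyz":[0.23,0,0.03],"angular":[0,0,0]},{"xyz":[0.29,0,0.05],"angular":[0,0,0]},{"xyz":[0.306,0,0.063],"angular":[0,0,0]},{"xyz":[0.306,0,0.063],"angular":[0,0,0]}]'
python3 - <<'E'
from h import *
go([552,137.7,330.5],Rt([0,0,-1],[-1,0,0]))
o=get_obs();t=o['tool_pos']
for e in np.arange(.31,-.47,-.04): print(round(e,2),((t[1]-(-43+190*np.cos(e)))/300).round(3),((t[2]-(272+190*np.sin(e)))/300).round(3))
E
```

```text
clock: 25.32
tool_pos: [552.4, 138.5, 366.1]
ee_rot: [-2.22, 2.22, -0.001]
force: [-0.3, -0.1, 0.0]
finger_gap: 0.007
finger_force: 0.0
tcp [552.4 138.5 366.1] q [ 0.53  0.22  0.13 -0.   -1.48 -0.53] t 25.32
xyz [0.003, 0.001, 0.119] ang [-0.001, 0.001, -0.0]
0.31 0.002 0.121
0.27 -0.005 0.145
0.23 -0.012 0.169
0.19 -0.017 0.194
0.15 -0.021 0.219
0.11 -0.025 0.244
0.07 -0.027 0.269
0.03 -0.028 0.295
-0.01 -0.028 0.32
-0.05 -0.028 0.345
-0.09 -0.026 0.371
-0.13 -0.023 0.396
-0.17 -0.019 0.421
-0.21 -0.015 0.446
-0.25 -0.009 0.47
-0.29 -0.002 0.495
-0.33 0.006 0.519
-0.37 0.014 0.543
-0.41 0.024 0.566
-0.45 0.035 0.589
```

```bash
python3 -m creep '[{"xyz":[0.002,0,0.04],"angular":[0,0,0]},{"xyz":[0.002,0,0.08],"angular":[0,0,0]},{"xyz":[0.002,0,0.1],"angular":[0,0,0]},{"xyz":[0.002,0,0.115],"angular":[0,0,0]},{"xyz":[0,0,0.13],"angular":[0,0,0]},{"xyz":[-0.005,0,0.145],"angular":[0,0,0]},{"xyz":[-0.01,0,0.165],"angular":[0,0,0]},{"xyz":[-0.015,0,0.185],"angular":[0,0,0]}]'
python3 -m creep '[{"xyz":[-0.003,0,0.018],"angular":[0,0,0]},{"xyz":[-0.006,0,0.036],"angular":[0,0,0]},{"xyz":[-0.009,0,0.054],"angular":[0,0,0]},{"xyz":[-0.011,0,0.072],"angular":[0,0,0]},{"xyz":[-0.012,0,0.09],"angular":[0,0,0]},{"xyz":[-0.013,0,0.108],"angular":[0,0,0]},{"xyz":[-0.013,0,0.126],"angular":[0,0,0]},{"xyz":[-0.013,0,0.144],"angular":[0,0,0]}]'
```

```text
clock: 26.32
tool_pos: [552.8, 143.9, 311.1]
ee_rot: [-2.219, 2.218, -0.001]
force: [-0.3, 1.1, 2.3]
finger_gap: 0.007
finger_force: 1.4
clock: 27.32
tool_pos: [552.6, 147.2, 267.5]
ee_rot: [-2.22, 2.22, -0.001]
force: [-0.3, 0.9, 3.3]
finger_gap: 0.009
finger_force: 1.1
```

```bash
python3 -m creep '[{"xyz":[0,0,0.018],"angular":[0,0,0]},{"xyz":[0.002,0,0.036],"angular":[0,0,0]},{"xyz":[0.004,0,0.054],"angular":[0,0,0]},{"xyz":[0.006,0,0.072],"angular":[0,0,0]},{"xyz":[0.009,0,0.09],"angular":[0,0,0]},{"xyz":[0.012,0,0.106],"angular":[0,0,0]},{"xyz":[0.016,0,0.122],"angular":[0,0,0]},{"xyz":[0.02,0,0.138],"angular":[0,0,0]}]'
python3 -m creep '[{"xyz":[0.005,0,0.016],"angular":[0,0,0]},{"xyz":[0.01,0,0.032],"angular":[0,0,0]},{"xyz":[0.016,0,0.048],"angular":[0,0,0]},{"xyz":[0.022,0,0.064],"angular":[0,0,0]},{"xyz":[0.028,0,0.08],"angular":[0,0,0]},{"xyz":[0.034,0,0.094],"angular":[0,0,0]},{"xyz":[0.04,0,0.106],"angular":[0,0,0]},{"xyz":[0.044,0,0.116],"angular":[0,0,0]}]'
python3 - <<'E'
from h import *
go([552,127,187],Rt([0,0,-1],[-1,0,0]))
E
```

```text
clock: 28.32
tool_pos: [552.8, 141.2, 226.2]
ee_rot: [-2.22, 2.219, -0.001]
force: [-0.3, 0.9, 2.0]
finger_gap: 0.008
finger_force: 1.0
clock: 29.32
tool_pos: [552.8, 128.0, 191.4]
ee_rot: [-2.22, 2.22, -0.001]
force: [-1.4, 1.0, 1.5]
finger_gap: 0.004
finger_force: 1.0
tcp [552.8 128.  191.4] q [ 0.51  0.31 -0.19  0.   -1.07 -0.51] t 29.32
xyz [0.003, 0.003, 0.015] ang [-0.001, 0.001, 0.0]
```

Creep the last millimetres down until the stop is felt.

```bash
python3 -m creep '[{"xyz":[0.001,0,0.005],"angular":[0,0,0]},{"xyz":[0.003,0,0.01],"angular":[0,0,0]},{"xyz":[0.004,0,0.014],"angular":[0,0,0]},{"xyz":[0.004,0,0.016],"angular":[0,0,0]},{"xyz":[0.004,0,0.016],"angular":[0,0,0]}]'
python3 -m creep '[{"xyz":[0,0,0.003],"angular":[0,0,0]},{"xyz":[0,0,0.006],"angular":[0,0,0]},{"xyz":[0,0,0.006],"angular":[0,0,0]}]'
```

```text
clock: 29.95
tool_pos: [552.8, 126.4, 187.3]
ee_rot: [-2.22, 2.22, -0.002]
force: [-0.8, -2.5, 4.1]
finger_gap: 0.005
finger_force: 2.4
clock: 30.32
tool_pos: [552.9, 126.4, 187.1]
ee_rot: [-2.221, 2.219, -0.003]
force: [-3.7, -2.5, 11.5]
finger_gap: 0.005
finger_force: 5.7
```

The tool stops at z = 187 with force rising to 11 N: that is the stop. Next I'll lift straight up and check.

```bash
python3 -m creep '[{"xyz":[0,0,-0.02],"angular":[0,0,0]},{"xyz":[0,0,-0.08],"angular":[0,0,0]},{"xyz":[0,0,-0.18],"angular":[0,0,0]},{"xyz":[0,0,-0.3],"angular":[0,0,0]},{"xyz":[-0.1,0,-0.42],"angular":[0,0,0]},{"xyz":[-0.25,0,-0.5],"angular":[0,0,0]},{"xyz":[-0.4,0,-0.5],"angular":[0,0,0]},{"xyz":[-0.4,0,-0.5],"angular":[0,0,0]}]'
python3 - <<'E'
from h import *
import cv2
out=np.zeros((600,800,3),np.uint8)
s=snapshot('side').copy();t=snapshot('top').copy()
for c,i in(('side',s),('top',t)):
    for x in(-65,65):
        q=proj(c,[552+x,127,177]);cv2.circle(i,tuple(int(k) for k in q.round()),1,(0,255,0),-1)
out[:,:400]=cv2.resize(s[80:320,200:360+0][...,::-1],(400,600),interpolation=cv2.INTER_CUBIC)
out[:,400:]=cv2.resize(t[60:300,190:350][...,::-1],(400,600),interpolation=cv2.INTER_CUBIC)
cv2.imwrite('pics/f.png',out)
E
```

```text
clock: 31.32
tool_pos: [551.9, 249.8, 333.4]
ee_rot: [-2.225, 2.216, 0.002]
force: [-0.5, -1.0, -0.0]
finger_gap: 0.005
finger_force: 0.0
```

View pics/f.png

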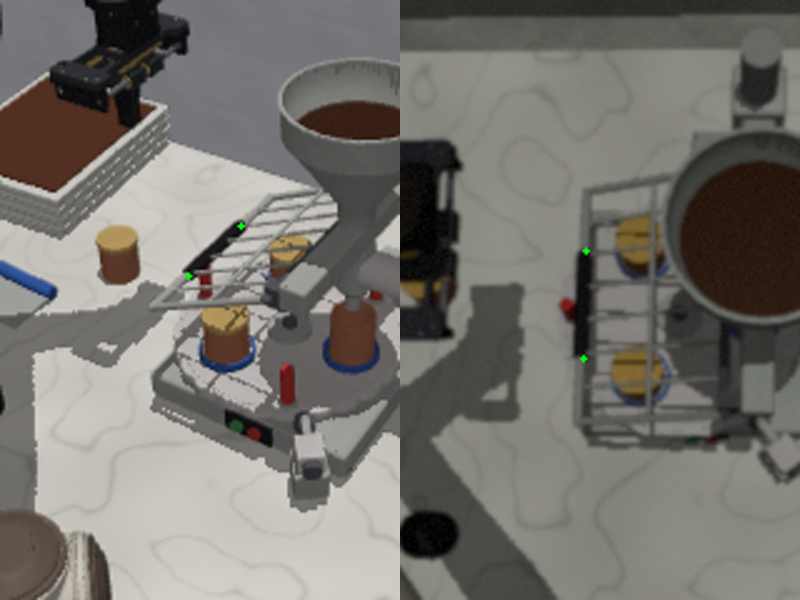

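The handle's ends sit on the marks for guard angle 0, the pot is upright under the nozzle, and the arm is clear. Handing in.

```bash
python3 -c "from bench import *; print(job_done())"
```

```text
the job is handed in; nothing more can be done
None
```

The job is handed in, with no verdict shown: the empty pot stands upright in its nest in the notch under the nozzle, the guard is down on its stop, the arm is clear, and the clock read about 31 s.

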